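# Book out a pipe kit on the stay-down keys

### The arm

A 6-joint arm with a two-finger parallel gripper is mounted at the origin on the work surface. World frame = base frame: x ahead of the robot, y to its left, z up, the work surface at z = 0. Lengths are in m, angles in rad, forces in N, time in s.
With the tool pointing down it reaches from about 0.35 to 0.775 m from the base axis. Payload 5.5 kg.
Tool frame: the origin (TCP) lies at the very end of the fingers, on their centre line; the grasp point (between the pads) lies env.hold_point_z behind it (env.hold_point_z is the distance from the TCP to the grasp point, in m); z points along the fingers, y is the line along which they close (so a half turn about z gives the same grasp; the last joint's range is limited). The gripper opens to 85 mm and grips with 20 to 120 N. Pads are 22 mm wide; open, the fingers measure 114 mm over their backs; the gripper's body (76 mm by 85 mm) begins 54 mm behind the grasp point. The pads swing forward as they close: fully open they stand 13 mm farther back than shut.
Start: joints at [-1.242, 0.313, 0.046, 1.304, 0, 1.431], TCP at [0.26, -0.513, 0.231] pointing down, gripper open.
Joint ranges: [-2.76, 2.76], [-0.86, 1.69], [-1.03, 1.26], [-2.2, 2.34], [-1.47, 1.5], [-3.14, 3.14]. Speed limits (rad/s): [2.57, 2.57, 3.14, 3.14, 3.14, 3.14].

### API

Orientations are given as a unit quaternion [w, x, y, z].
In Python, from workcell import env gives the robot as it stands.
- The arm moves only by the tool carry_out, never from a script. Its argument "steps" is a list of rows, each a list of 3 entries, a list of its own where there are three numbers: the turn, a rotation vector about the tool's x, y, z in degrees, then the shift along the tool's x, y, z in cm, then the closure in counts, from 0 (fully open) to 255 (shut). A call has exactly 8 rows; each row is the pose to reach, as a shift and turn from the pose commanded when the call began, along the tool's axes at that moment; what a row does not reach only later rows make up. A row lasts 1/8 s, in which the tool goes at most 62.5 mm and 10.7 degrees, less where a joint would pass 70% of its speed; a pose out of reach is approached as far as the arm can. A call with a gripper value outside its range is refused whole. The fingers move at their own pace and stop on an object; "force" is the grip in N (left out, the last holds). Time passes only in rows, so rows that repeat a pose let the fingers close, or fill a call up. It gives the time, the measured TCP pose, the force, the opening and the grip force at its end, in the units of the state.
- env.get_state(): the state, without advancing time (a new reading comes with each control period).
- env.read_camera(name): name is "scene" or "top" or "wrist"; returns (picture, depth): 384x512x3 uint8, red, green, blue; 384x512 float32, m along the optical axis (not along the pixel's ray), 0 where there is no reading.
- env.get_calibration(name): a dict with "fx", "fy", "cx", "cy" (pixels), "origin" and "orientation" of the camera in the world. Camera axes: x right, y up, looking along -z (the intrinsics and any distortion apply to the point x, -y, -z); pixel columns grow to the right and rows downward; lengths in m; the calibration is good to about 2 mm. A picture is of the moment at which its call begins: read the wrist's pose just before it. get_calibration takes no time and is no camera call; for the wrist camera it gives the pose at the moment of the call.
- env.hand_in(): hands the job in; it is judged then, once.
The state is a dict: "clock": time; "joint_pos": joint angles; "qvel": joint speeds; "tau": joint torques, N m; "tcp_pos": TCP position; "orientation": TCP orientation; "wrist_force": force on the tool from outside, world axes, zero at the start; "ft_torque": the same for the moment, N m; "finger_gap": finger opening in m; "grip_force": force on a finger pad.
Only numpy, scipy, OpenCV 4.12 (cv2) and the standard library are available. Lean on these libraries where they do the work, as an engineer would, in place of code of your own. Each camera call takes 0.05 s, during which the arm holds its last target. There are 200 camera calls.

### The job

Book out a kit in the pipe-fittings store: with a fingertip, gently press the stay-down key in front of the flange all the way down, then the key in front of the tee, then the key in front of the longer of the two pipe nipples on the stands. Leave the key of the shorter nipple up. Only touch the keys: do not lift or shift any of the fittings or the other things on the bench.

Things in the scene. Friction and masses are not known exactly. Their poses are not given: they have to be found in the camera images.
- key_flange (a joint): how far the round black key on the stand of the pipe flange is pressed, in m: 0 = fully up, 0.012 = fully down on its stop. It slides straight down against a steady friction of about 3 N (no return spring) and stays wherever it is left; its top is a cushioned cap that gives about 1 mm per 3 N, so it sinks 1 mm before the key slides.
- key_flange_top (a point): centre of the flat top of the key on the stand of the pipe flange; moves with the key. The key is a black disc 36 mm in diameter; its top is 62 mm above the bench and 24 mm proud of its housing when up, 50 mm and 12 mm when down.
- stand_flange: fixed stand of the pipe flange: grey plate 200 x 90 x 12 mm on the bench, long along its x, which points roughly away from the robot. Origin: centre of its underside. The key's housing, a grey block 62 x 62 mm with its top 38 mm above the bench, has its axis at x = -60 mm; the fitting stands at about x = +45 mm.
- key_tee (a joint): how far the round black key on the stand of the tee is pressed, in m: 0 = fully up, 0.012 = fully down on its stop. It slides straight down against a steady friction of about 3 N (no return spring) and stays wherever it is left; its top is a cushioned cap that gives about 1 mm per 3 N, so it sinks 1 mm before the key slides.
- key_tee_top (a point): centre of the flat top of the key on the stand of the tee; moves with the key. The key is a black disc 36 mm in diameter; its top is 62 mm above the bench and 24 mm proud of its housing when up, 50 mm and 12 mm when down.
- stand_tee: fixed stand of the tee: grey plate 200 x 90 x 12 mm on the bench, long along its x, which points roughly away from the robot. Origin: centre of its underside. The key's housing, a grey block 62 x 62 mm with its top 38 mm above the bench, has its axis at x = -60 mm; the fitting stands at about x = +45 mm.
- key_long (a joint): how far the round black key on the stand of the longer pipe nipple is pressed, in m: 0 = fully up, 0.012 = fully down on its stop. It slides straight down against a steady friction of about 3 N (no return spring) and stays wherever it is left; its top is a cushioned cap that gives about 1 mm per 3 N, so it sinks 1 mm before the key slides.
- key_long_top (a point): centre of the flat top of the key on the stand of the longer pipe nipple; moves with the key. The key is a black disc 36 mm in diameter; its top is 62 mm above the bench and 24 mm proud of its housing when up, 50 mm and 12 mm when down.
- stand_long: fixed stand of the longer pipe nipple: grey plate 200 x 90 x 12 mm on the bench, long along its x, which points roughly away from the robot. Origin: centre of its underside. The key's housing, a grey block 62 x 62 mm with its top 38 mm above the bench, has its axis at x = -60 mm; the fitting stands at about x = +45 mm.
- key_short (a joint): how far the round black key on the stand of the shorter pipe nipple is pressed, in m: 0 = fully up, 0.012 = fully down on its stop. It slides straight down against a steady friction of about 3 N (no return spring) and stays wherever it is left; its top is a cushioned cap that gives about 1 mm per 3 N, so it sinks 1 mm before the key slides.
- key_short_top (a point): centre of the flat top of the key on the stand of the shorter pipe nipple; moves with the key. The key is a black disc 36 mm in diameter; its top is 62 mm above the bench and 24 mm proud of its housing when up, 50 mm and 12 mm when down.
- stand_short: fixed stand of the shorter pipe nipple: grey plate 200 x 90 x 12 mm on the bench, long along its x, which points roughly away from the robot. Origin: centre of its underside. The key's housing, a grey block 62 x 62 mm with its top 38 mm above the bench, has its axis at x = -60 mm; the fitting stands at about x = +45 mm.
- flange: round steel pipe flange lying on its stand: disc 88 mm in diameter and 14 mm thick with four bolt holes and a hub 48 mm in diameter, 36 mm high in all. Loose, 0.75 kg. Origin: centre of its underside, 12 mm above the bench; z up.
- tee: dark steel pipe tee lying flat on its stand: run 84 mm long along its y, one branch reaching 42 mm along its +x, collars 44 mm in diameter. Loose, 0.45 kg. Origin: on the stand's plate under where the axes meet, 12 mm above the bench; z up.
- nipple_long: the longer pipe nipple: dark steel tube with threaded ends, standing upright on its stand, 48 mm in diameter, 110 mm tall. Loose, 0.4 kg. Origin: centre of its underside, 12 mm above the bench; z up.
- nipple_short: the shorter pipe nipple: like the longer one but 60 mm tall, upright on its own stand. Loose, 0.24 kg. Origin: centre of its underside, 12 mm above the bench; z up.
- coupling_a: small bright steel coupling (tube 34 mm in diameter, 38 mm tall) standing loose on the bench between two stands; bystander. Origin: centre of its underside.
- coupling_b: small dark steel coupling (34 mm in diameter, 38 mm tall) standing loose on the bench between two stands; bystander. Origin: centre of its underside.
- plug: square-headed dark steel pipe plug, 32 mm in diameter, 32 mm tall, loose on the bench between two stands; bystander. Origin: centre of its underside.
- wrench: steel wrench 200 mm long, lying roughly along y on the bench between the robot and the stands; bystander. Its x axis runs along it.
- paste: jar of thread paste, 64 mm in diameter, 75 mm tall, on the bench left of the stands (+y); bystander. Origin: centre of its underside.
- cap: dark steel pipe cap, 54 mm in diameter, 30 mm tall, on the bench right of the stands (-y); bystander. Origin: centre of its underside.
Things that resemble listed ones, but are neither listed nor needed, are in the scene too. Leave any purple look-alike of the stand_long alone. What is shaped like the tee but orange is not meant.

How it is judged:
On the way, in this order (a step that is already met when the one before it is completed fails the run):
1. the key of the pipe flange is pressed down (value of joint key_flange above 0.009 m), for 0.1 s.
2. the key of the tee is pressed down (value of joint key_tee above 0.009 m), for 0.1 s.
3. the key of the longer pipe nipple is pressed down (value of joint key_long above 0.009 m), for 0.1 s.
At the end, for the whole second after the job is handed in: Keys of flange, tee and longer nipple down (each past 9 of 12 mm), pressed in that order; key of the shorter nipple up (under 4 mm down); all fittings and bystanders within 15 mm of their start; the four fittings on the stands at rest and tilted under 0.15 rad (value of joint each of key_flange, key_tee, key_long above 0.009 m and value of joint key_short below 0.004 m and distance of each of flange, tee, nipple_long, nipple_short, coupling_a, coupling_b, plug, wrench, paste, cap from where it was at the start of the episode below 0.015 m and angle between each of flange, tee, nipple_long, nipple_short's own z axis and vertical below 0.15 rad and linear speed of each of flange, tee, nipple_long, nipple_short below 0.02 m/s); the robot touches nothing.
It fails at once if the key of the shorter nipple is pressed (4 mm or more) (value of joint key_short above 0.004 m).
It fails at once if a key is pressed hard or anything is struck: the gripper pushes with more than 25 N (contact force between any of the fingers, the arm and anything else above 25 N).
It fails at once if a fitting on a stand is lifted (more than 10 mm) (height (world z) of any of flange, tee, nipple_long, nipple_short above 0.022 m).
It fails at once if a fitting or a bystander is shifted or carried (more than 15 mm) (distance of any of flange, tee, nipple_long, nipple_short, coupling_a, coupling_b, plug, wrench, paste, cap from where it was at the start of the episode above 0.015 m).
It also fails if it takes over 48 s, if anything falls off the work surface, if the arm or the gripper's body presses on something with over 40 N, if the wrist force passes 120 N, or if a joint passes its speed limit or range.

## Working session

There is one attempt and no reset: what is moved stays moved. The work goes in short steps, Python scripts to look and compute and a tool call to move; the robot and the scene stay as the last step left them, time stands still between calls to the robot, and variables do not carry over. Pictures are saved under pics/ and viewed, at most 10 in all, crops included, and the job is handed in when it is done.

Besides the shell and the picture viewer there is one more tool, called after "Emit:" by a JSON object that holds its "op" and its "data", one argument or row to a line. carry_out: Moves the arm, as the interface text tells. Its arguments: {"type":"object","properties":{"steps":{"type":"array","items":{"type":"array"}},"force":{"type":"number"}},"required":["steps"]}

```bash
mkdir -p pics; cat > h.py <<'E'
import numpy as np, cv2
from scipy.spatial.transform import Rotation as R
from workcell import env
def pts(d,c):
    v,u=np.mgrid[:d.shape[0],:d.shape[1]]
    p=np.stack([(u-c['cx'])/c['fx']*d,-(v-c['cy'])/c['fy']*d,-d],-1)
    o=c['orientation']; r=R.from_quat([o[1],o[2],o[3],o[0]])
    return p@r.as_matrix().T+np.array(c['origin'])
E
python3 - <<'E'
from h import *
s=env.get_state(); print(s['clock'],s['tcp_pos'],s['orientation'],s['finger_gap'])
for n in ['top','scene']:
    im,d=env.read_camera(n); c=env.get_calibration(n); print(n,c)
    np.savez(f'{n}.npz',im=im,d=d)
    cv2.imwrite(f'pics/{n}1.png',cv2.resize(im[...,::-1],(800,600),interpolation=cv2.INTER_CUBIC))
E
```

```text
0.0 [ 0.25959457 -0.51246651  0.23040058] [-9.30314213e-04  9.72657907e-01  2.32240658e-01 -8.49582788e-05] 0.08553634912164572
top {'fx': 404.3074350043368, 'fy': 404.3074350043368, 'cx': 259.38286647537234, 'cy': 185.51952215614625, 'origin': array([0.26823226, 0.00228013, 1.4898106 ]), 'orientation': array([ 0.71189946,  0.07515083, -0.07693426, -0.69399757])}
scene {'fx': 403.82813546487444, 'fy': 403.82813546487444, 'cx': 249.8588560630143, 'cy': 192.77117013041604, 'origin': array([1.47429568, 0.69169798, 0.79909513]), 'orientation': array([0.37527429, 0.22132868, 0.43451504, 0.78827629])}
```

View pics/top1.png

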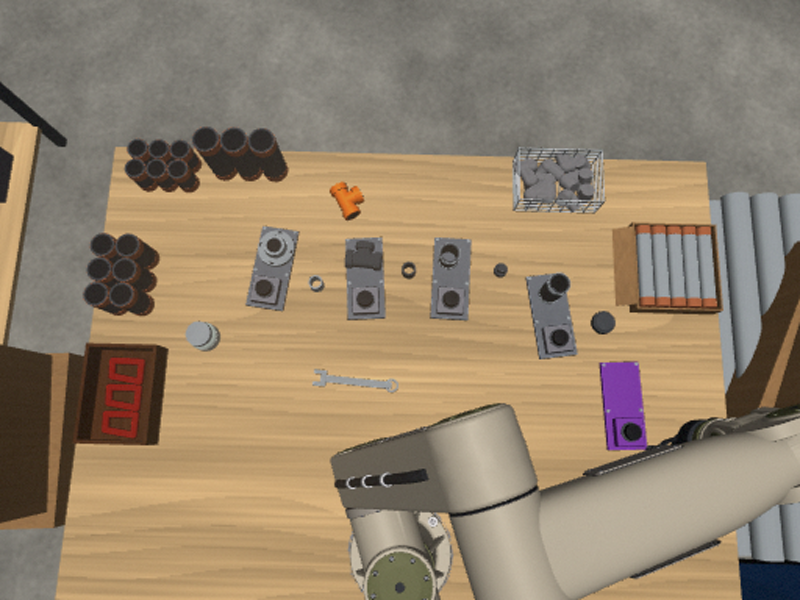

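View pics/scene1.png

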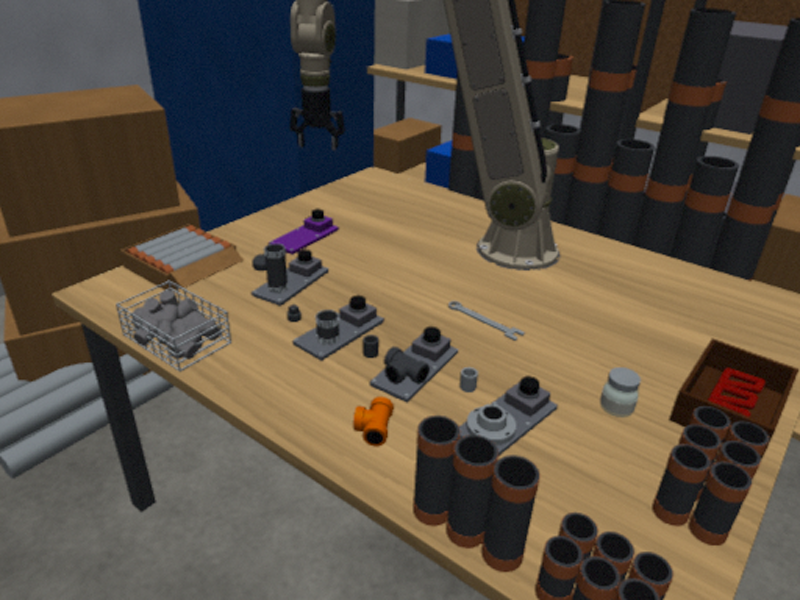

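The top view (800x600 px) shows four grey stands. Their keys are at about (264,288) for the flange, (366,298) for the dark tee, (452,298) for the short nipple and (559,337) for the tall nipple. The purple look-alike at (632,432) and the orange tee at (347,200) are to be ignored. The two nipple candidates are at (449,253) and (555,287). The right one looks taller in both views, so I'll check heights by depth and in a crop.

```bash
python3 - <<'E'
from h import *
z=np.load('top.npz'); im,d=z['im'],z['d']; c=env.get_calibration('top'); P=pts(d,c)
o=c['orientation']; r=R.from_quat([o[1],o[2],o[3],o[0]])
def ray(u,v,h):
    q=r.apply([(u-c['cx'])/c['fx'],-(v-c['cy'])/c['fy'],-1]); k=(h-c['origin'][2])/q[2]; return c['origin']+k*q
for n,(U,V) in dict(flange=(264,288),tee=(366,298),short=(452,298),long=(559,337)).items():
    u,v=int(U*.64),int(V*.64); w=im[v-11:v+12,u-11:u+12].max(-1); m=(w<42).astype(np.uint8)
    k,l,st,ce=cv2.connectedComponentsWithStats(m); i=1+np.argmax(st[1:,4]); cu,cv=ce[i]+[u-11,v-11]
    a=ray(cu,cv,.062); pz=P[v-11:v+12,u-11:u+12][(P[v-11:v+12,u-11:u+12,2]>.053)]
    print(n,'px',cu.round(1),cv.round(1),st[i],'ray',a.round(4),'depth',np.median(pz,0).round(4),len(pz),'r',np.hypot(*a[:2]).round(3))
for n,(U,V) in dict(short=(449,253),long=(555,287)).items():
    u,v=int(U*.64),int(V*.64); print(n,np.percentile(P[v-14:v+14,u-12:u+12,2],[50,95,99]).round(3))
cv2.imwrite('pics/crop.png',cv2.resize(im[140:235,150:400,::-1],(800,304),interpolation=cv2.INTER_CUBIC))
E
```

```text
Traceback (most recent call last):
ValueError: attempt to get argmax of an empty sequence
```

```bash
python3 - <<'E'
from h import *
z=np.load('top.npz'); im,d=z['im'],z['d']; c=env.get_calibration('top'); P=pts(d,c)
o=c['orientation']; r=R.from_quat([o[1],o[2],o[3],o[0]])
def ray(u,v,h):
    q=r.apply([(u-c['cx'])/c['fx'],-(v-c['cy'])/c['fy'],-1]); k=(h-c['origin'][2])/q[2]; return c['origin']+k*q
for n,(U,V) in dict(flange=(264,288),tee=(366,298),short=(452,298),long=(559,337)).items():
    u,v=int(U*.64),int(V*.64); w=im[v-9:v+10,u-9:u+10].max(-1); t,m=cv2.threshold(w,0,255,cv2.THRESH_BINARY_INV|cv2.THRESH_OTSU)
    k,l,st,ce=cv2.connectedComponentsWithStats(m); i=l[9,9]; cu,cv=ce[i]+[u-9,v-9]
    a=ray(cu,cv,.062); q=P[v-9:v+10,u-9:u+10]; pz=q[q[...,2]>.053]
    print(n,t,w.min(),'px',cu.round(1),cv.round(1),st[i],'ray',a.round(4),'depth',np.median(pz,0).round(4),len(pz),'r',np.hypot(*a[:2]).round(3))
for n,(U,V) in dict(short=(449,253),long=(555,287)).items():
    u,v=int(U*.64),int(V*.64); print(n,np.percentile(P[v-14:v+14,u-12:u+12,2],[50,95,99]).round(3))
cv2.imwrite('pics/crop.png',cv2.resize(im[140:235,150:400,::-1],(800,304),interpolation=cv2.INTER_CUBIC))
print(R.from_quat(np.roll(env.get_state()['orientation'],-1)).as_matrix().round(4), env.hold_point_z)
E
```

```text
flange 98.0 51 px 168.7 184.2 [  4   4  12  12 109] ray [0.577  0.3304 0.062 ] depth [0.579  0.3324 0.0621] 83 r 0.665
tee 96.0 50 px 233.3 191.2 [  3   5  12  12 102] ray [0.5573 0.096  0.062 ] depth [0.5595 0.0967 0.0627] 81 r 0.566
short 93.0 41 px 288.1 191.3 [  3   5  11  12 107] ray [ 0.5622 -0.1015  0.062 ] depth [ 0.5642 -0.1029  0.0627] 82 r 0.571
long 82.0 16 px 357.6 215.9 [  4   5  12  11 109] ray [ 0.4793 -0.3499  0.062 ] depth [ 0.4818 -0.352   0.0632] 85 r 0.593
short [0.012 0.073 0.077]
long [0.014 0.123 0.126]
[[ 8.921e-01  4.518e-01 -6.000e-04]
 [ 4.518e-01 -8.921e-01  1.600e-03]
 [ 2.000e-04 -1.700e-03 -1.000e+00]] 0.0187
```

View pics/crop.png

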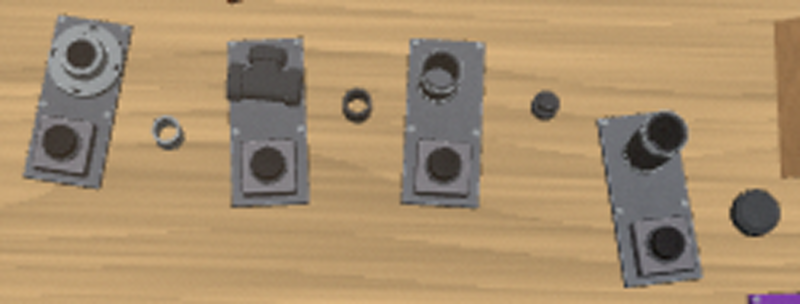

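Tops by depth are about 0.123 m for the right nipple and about 0.073 m for the left one. So the right nipple (crop 660,135) is the longer one, with its key at crop (667,243). The key tops measure 0.062 m high, as they should. Now I'll move towards the flange key with the fingers shut, turning the tool -60° so joint 6 stays in range.

Emit:
{"op": "carry_out", "data": {
  "steps": [
    [[0,0,-7.5],[4.16,-3.81,0],255],
    [[0,0,-15],[8.32,-7.62,0],255],
    [[0,0,-22.5],[12.48,-11.43,0],255],
    [[0,0,-30],[16.64,-15.24,0],255],
    [[0,0,-37.5],[20.8,-19.05,0],255],
    [[0,0,-45],[24.96,-22.86,0],255],
    [[0,0,-52.5],[29.12,-26.67,0],255],
    [[0,0,-60],[33.3,-30.5,0],255]
  ],
  "force": 20
}}

```text
clock: 1.1
tcp_pos: [0.4192, -0.0887, 0.2311]
orientation: [0.0, 0.725, 0.689, -0.0]
wrist_force: [1.0, 0.3, -0.4]
finger_gap: 0.0002
grip_force: 0.0
```

```bash
cat >> h.py <<'E'
def rel(x,y,z):
    s=env.get_state(); r=R.from_quat(np.roll(s['orientation'],-1))
    print(s['clock'],'tcp',np.round(s['tcp_pos'],4),'go cm',(r.inv().apply(np.array([x,y,z])-s['tcp_pos'])*100).round(2),'tilt',r.as_matrix()[:,2].round(4),'q6',round(s['joint_pos'][5],2),'F',np.round(s['wrist_force'],1),'gap',round(s['finger_gap'],4))
E
python3 -c "
from h import *
rel(.579,.332,.1)"
```

```text
1.1 tcp [ 0.4192 -0.0887  0.2311] go cm [42.83 13.82 13.11] tilt [ 1.e-04 -1.e-04 -1.e+00] q6 1.23 F [ 1.   0.3 -0.4] gap 0.0002
```

Emit:
{"op": "carry_out", "data": {
  "steps": [
    [[0,0,0],[5.4,1.7,0],255],
    [[0,0,0],[10.8,3.5,0],255],
    [[0,0,0],[16.2,5.2,0],255],
    [[0,0,0],[21.6,7.0,0],255],
    [[0,0,0],[27,8.7,0],255],
    [[0,0,0],[32.4,10.4,0],255],
    [[0,0,0],[38,12.2,3],255],
    [[0,0,0],[42.8,13.8,8],255]
  ]
}}

```text
clock: 2.1
tcp_pos: [0.5786, 0.324, 0.1598]
orientation: [0.001, 0.726, 0.688, 0.002]
wrist_force: [0.6, -0.2, 0.0]
finger_gap: 0.0002
grip_force: 0.0
```

Emit:
{"op": "carry_out", "data": {
  "steps": [
    [[0,0,0],[0,0,0],255],
    [[0,0,0],[0,0,1],255],
    [[0,0,0],[0,0,2],255],
    [[0,0,0],[0,0,3],255],
    [[0,0,0],[0,0,3],255],
    [[0,0,0],[0,0,3],255],
    [[0,0,0],[0,0,3],255],
    [[0,0,0],[0,0,3],255]
  ]
}}

```text
clock: 3.1
tcp_pos: [0.5773, 0.3214, 0.1299]
orientation: [0.0, 0.726, 0.687, 0.0]
wrist_force: [0.5, 0.3, 0.0]
finger_gap: -0.0002
grip_force: 0.0
```

```bash
python3 - <<'E'
from h import *
rel(.579,.332,.062)
c=env.get_calibration('wrist'); im,d=env.read_camera('wrist'); P=pts(d,c)
i2,_=env.read_camera('scene')
m=((P[...,2]>.056)&(P[...,2]<.068)&(d>0)&(np.hypot(P[...,0]-.579,P[...,1]-.332)<.04)).astype(np.uint8)
q=P[m>0]; print(len(q), q.min(0).round(4) if len(q) else '', q.max(0).round(4) if len(q) else '', np.median(q,0).round(4) if len(q) else '')
cv2.imwrite('pics/w1.png',np.hstack([cv2.resize(im[...,::-1],(400,300)),cv2.resize(i2[180:330,230:430,::-1],(400,300),interpolation=cv2.INTER_CUBIC)]))
E
```

```text
3.1 tcp [0.5773 0.3214 0.1299] go cm [1.07 0.1  6.79] tilt [ 6.e-04  1.e-04 -1.e+00] q6 2.01 F [0.5 0.3 0. ] gap -0.0002
1943 [0.5626 0.3159 0.0561] [0.5981 0.3512 0.0642] [0.5804 0.3343 0.0617]
```

View pics/w1.png

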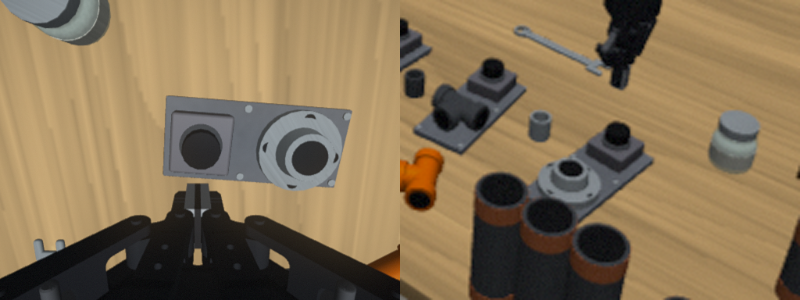

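The wrist view shows the flange key at (201,148), next to the flange at (300,150), and the shut fingertip just beside it. The measured key centre is (0.580, 0.3335, 0.062), which agrees with the top view.

Emit:
{"op": "carry_out", "data": {
  "steps": [
    [[0,0,0],[0.6,0.15,1.5],255],
    [[0,0,0],[1.2,0.25,3],255],
    [[0,0,0],[1.2,0.25,4.5],255],
    [[0,0,0],[1.2,0.25,5.5],255],
    [[0,0,0],[1.2,0.25,6.1],255],
    [[0,0,0],[1.2,0.25,6.4],255],
    [[0,0,0],[1.2,0.25,6.6],255],
    [[0,0,0],[1.2,0.25,6.6],255]
  ]
}}

```text
clock: 4.2
tcp_pos: [0.5805, 0.3332, 0.0639]
orientation: [0.0, 0.726, 0.687, 0.0]
wrist_force: [0.5, 0.3, 0.7]
finger_gap: 0.0002
grip_force: 0.0
```

Emit:
{"op": "carry_out", "data": {
  "steps": [
    [[0,0,0],[0,0,0.2],255],
    [[0,0,0],[0,0,0.4],255],
    [[0,0,0],[0,0,0.6],255],
    [[0,0,0],[0,0,0.8],255],
    [[0,0,0],[0,0,0.9],255],
    [[0,0,0],[0,0,1.0],255],
    [[0,0,0],[0,0,1.1],255],
    [[0,0,0],[0,0,1.1],255]
  ]
}}

```text
clock: 5.2
tcp_pos: [0.5806, 0.3332, 0.0526]
orientation: [0.0, 0.726, 0.687, 0.0]
wrist_force: [1.8, 1.2, 1.3]
finger_gap: 0.0
grip_force: 1.1
```

Emit:
{"op": "carry_out", "data": {
  "steps": [
    [[0,0,0],[0,0,0.1],255],
    [[0,0,0],[0,0,0.2],255],
    [[0,0,0],[0,0,0.25],255],
    [[0,0,0],[0,0,0.3],255],
    [[0,0,0],[0,0,0.3],255],
    [[0,0,0],[0,0,0.3],255],
    [[0,0,0],[0,0,0.3],255],
    [[0,0,0],[0,0,0.3],255]
  ]
}}

```text
clock: 6.2
tcp_pos: [0.5802, 0.3331, 0.0495]
orientation: [0.0, 0.726, 0.687, -0.0]
wrist_force: [1.2, -0.5, 2.3]
finger_gap: 0.0001
grip_force: 1.2
```

Emit:
{"op": "carry_out", "data": {
  "steps": [
    [[0,0,0],[0,0,0.05],255],
    [[0,0,0],[0,0,0.1],255],
    [[0,0,0],[0,0,0.15],255],
    [[0,0,0],[0,0,0.15],255],
    [[0,0,0],[0,0,0.15],255],
    [[0,0,0],[0,0,0.15],255],
    [[0,0,0],[0,0,0.15],255],
    [[0,0,0],[0,0,0.15],255]
  ]
}}

```text
clock: 7.2
tcp_pos: [0.5803, 0.3331, 0.0484]
orientation: [0.0, 0.726, 0.687, 0.0]
wrist_force: [0.8, 0.7, 5.0]
finger_gap: -0.0001
grip_force: 2.5
```

Force now rises with depth, so the key is on its stop. I'll lift and check the depth of the key top.

Emit:
{"op": "carry_out", "data": {
  "steps": [
    [[0,0,0],[0,0,-0.5],255],
    [[0,0,0],[0,0,-2],255],
    [[0,0,0],[0,0,-5],255],
    [[0,0,0],[0,0,-9],255],
    [[0,0,0],[-2,0,-13],255],
    [[0,0,0],[-6,0,-15],255],
    [[0,0,0],[-11,-0.5,-15],255],
    [[0,0,0],[-16,-1,-15],255]
  ]
}}

```text
clock: 8.2
tcp_pos: [0.561, 0.1727, 0.1991]
orientation: [0.0, 0.726, 0.688, 0.0]
wrist_force: [0.6, 0.0, 0.3]
finger_gap: 0.0002
grip_force: 0.0
```

```bash
cat >> h.py <<'E'
KEYS=dict(flange=(.580,.3335),tee=(.559,.0965),long=(.481,-.351),short=(.564,-.102))
def chk(cam):
    c=env.get_calibration(cam); im,d=env.read_camera(cam); P=pts(d,c)
    for n,(x,y) in KEYS.items():
        q=P[(d>0)&(P[...,2]>.042)&(P[...,2]<.07)&(np.hypot(P[...,0]-x,P[...,1]-y)<.03)]
        if len(q)>10: print(cam,n,len(q),((q.min(0)+q.max(0))/2).round(4),'z med',np.median(q[:,2]).round(4))
E
python3 -c "
from h import *
rel(.559,.0965,.072); chk('wrist'); chk('top'); chk('scene')"
```

```text
8.2 tcp [0.561  0.1727 0.1991] go cm [-7.62  0.21 12.71] tilt [ 6.e-04 -1.e-04 -1.e+00] q6 1.79 F [0.6 0.  0.3] gap 0.0002
wrist flange 694 [0.5797 0.3236 0.047 ] z med 0.0494
top tee 110 [0.56   0.0982 0.055 ] z med 0.0613
top long 112 [ 0.4797 -0.3543  0.0559] z med 0.0606
top short 110 [ 0.5648 -0.1006  0.0552] z med 0.0607
scene flange 98 [0.5815 0.3355 0.0475] z med 0.0493
scene tee 101 [0.5627 0.0984 0.0538] z med 0.0603
scene long 65 [ 0.4842 -0.35    0.0542] z med 0.0602
scene short 86 [ 0.5673 -0.1016  0.0541] z med 0.0596
```

The flange key is down: its top is at 0.049 m. Next is the tee key at (0.560, 0.0975).

Emit:
{"op": "carry_out", "data": {
  "steps": [
    [[0,0,0],[-3.5,0.1,1],255],
    [[0,0,0],[-7.5,0.3,3],255],
    [[0,0,0],[-7.5,0.3,6],255],
    [[0,0,0],[-7.5,0.3,9],255],
    [[0,0,0],[-7.5,0.3,11.5],255],
    [[0,0,0],[-7.5,0.3,12.7],255],
    [[0,0,0],[-7.5,0.3,13.4],255],
    [[0,0,0],[-7.5,0.3,13.5],255]
  ]
}}

```text
clock: 9.35
tcp_pos: [0.5607, 0.0992, 0.0633]
orientation: [0.0, 0.726, 0.688, 0.0]
wrist_force: [-0.1, -0.5, 0.4]
finger_gap: -0.0001
grip_force: 0.0
```

Emit:
{"op": "carry_out", "data": {
  "steps": [
    [[0,0,0],[0,0,0.2],255],
    [[0,0,0],[0,0,0.4],255],
    [[0,0,0],[0,0,0.6],255],
    [[0,0,0],[0,0,0.8],255],
    [[0,0,0],[0,0,1.0],255],
    [[0,0,0],[0,0,1.2],255],
    [[0,0,0],[0,0,1.3],255],
    [[0,0,0],[0,0,1.4],255]
  ]
}}

```text
clock: 10.35
tcp_pos: [0.5607, 0.0987, 0.0491]
orientation: [0.0, 0.726, 0.687, 0.0]
wrist_force: [3.2, 0.3, 3.2]
finger_gap: 0.0004
grip_force: 1.4
```

Emit:
{"op": "carry_out", "data": {
  "steps": [
    [[0,0,0],[0,0,0.05],255],
    [[0,0,0],[0,0,0.1],255],
    [[0,0,0],[0,0,0.1],255],
    [[0,0,0],[0,0,0.1],255],
    [[0,0,0],[0,0,0.1],255],
    [[0,0,0],[0,0,0.1],255],
    [[0,0,0],[0,0,0.1],255],
    [[0,0,0],[0,0,0.1],255]
  ]
}}

```text
clock: 11.35
tcp_pos: [0.5606, 0.0988, 0.0483]
orientation: [0.0, 0.726, 0.687, 0.0]
wrist_force: [1.9, 0.5, 5.1]
finger_gap: 0.0003
grip_force: 2.6
```

Emit:
{"op": "carry_out", "data": {
  "steps": [
    [[0,0,0],[0,0,-0.5],255],
    [[0,0,0],[0,0,-2],255],
    [[0,0,0],[0,0,-5],255],
    [[0,0,0],[0,0,-9],255],
    [[0,0,0],[0,0,-14],255],
    [[0,0,0],[-4,-1,-17],255],
    [[0,0,0],[-9,-2,-17],255],
    [[0,0,0],[-14,-3,-17],255]
  ]
}}

```text
clock: 12.35
tcp_pos: [0.5219, -0.0402, 0.2192]
orientation: [0.0, 0.726, 0.688, 0.0]
wrist_force: [0.3, -0.3, -0.4]
finger_gap: 0.0
grip_force: 0.0
```

```bash
python3 -c "
from h import *
rel(.481,-.352,.072); chk('top'); chk('scene')"
```

```text
12.35 tcp [ 0.5219 -0.0402  0.2192] go cm [-31.35  -2.42  14.73] tilt [ 3.e-04 -3.e-04 -1.e+00] q6 1.39 F [ 0.3 -0.3 -0.4] gap 0.0
top flange 111 [0.5802 0.3336 0.0502] z med 0.0487
top tee 105 [0.5604 0.0979 0.0505] z med 0.0497
top long 115 [ 0.4799 -0.3486  0.0559] z med 0.0616
scene flange 96 [0.5811 0.3372 0.0479] z med 0.0495
scene tee 74 [0.5623 0.1007 0.0482] z med 0.0489
scene long 67 [ 0.4849 -0.3514  0.0548] z med 0.0586
scene short 86 [ 0.5704 -0.1012  0.0539] z med 0.0606
```

The flange and tee keys are both down. Next is the long nipple's key at (0.481, -0.351). I'll stop above it and confirm from the wrist view.

Emit:
{"op": "carry_out", "data": {
  "steps": [
    [[0,0,0],[-5,-0.4,0],255],
    [[0,0,0],[-10,-0.8,0],255],
    [[0,0,0],[-15,-1.2,0],255],
    [[0,0,0],[-20,-1.6,0],255],
    [[0,0,0],[-25,-2,0],255],
    [[0,0,0],[-29,-2.3,0],255],
    [[0,0,0],[-31.3,-2.4,1],255],
    [[0,0,0],[-31.3,-2.4,3],255]
  ]
}}

```text
clock: 13.45
tcp_pos: [0.482, -0.3517, 0.1878]
orientation: [0.0, 0.727, 0.687, 0.0]
wrist_force: [0.2, 0.4, -0.1]
finger_gap: -0.0001
grip_force: 0.0
```

```bash
python3 -c "
from h import *
rel(.481,-.351,.0635); chk('wrist')"
```

```text
13.45 tcp [ 0.482  -0.3517  0.1878] go cm [ 0.06 -0.11 12.43] tilt [ 7.e-04 -4.e-04 -1.e+00] q6 0.86 F [ 0.2  0.4 -0.1] gap -0.0001
wrist long 1272 [ 0.4817 -0.3545  0.0532] z med 0.0616
```

Emit:
{"op": "carry_out", "data": {
  "steps": [
    [[0,0,0],[0,0,3],255],
    [[0,0,0],[0,0,6],255],
    [[0,0,0],[0,0,9],255],
    [[0,0,0],[0,0,11],255],
    [[0,0,0],[0,0,12],255],
    [[0,0,0],[0,0,12.3],255],
    [[0,0,0],[0,0,12.4],255],
    [[0,0,0],[0,0,12.4],255]
  ]
}}

```text
clock: 14.5
tcp_pos: [0.4821, -0.3508, 0.065]
orientation: [0.001, 0.726, 0.687, 0.0]
wrist_force: [0.3, -0.1, 0.6]
finger_gap: 0.0001
grip_force: 0.0
```

Emit:
{"op": "carry_out", "data": {
  "steps": [
    [[0,0,0],[0,0,0.2],255],
    [[0,0,0],[0,0,0.4],255],
    [[0,0,0],[0,0,0.6],255],
    [[0,0,0],[0,0,0.8],255],
    [[0,0,0],[0,0,1.0],255],
    [[0,0,0],[0,0,1.2],255],
    [[0,0,0],[0,0,1.3],255],
    [[0,0,0],[0,0,1.4],255]
  ]
}}

```text
clock: 15.5
tcp_pos: [0.4819, -0.3508, 0.0502]
orientation: [0.0, 0.726, 0.687, -0.0]
wrist_force: [1.1, -1.7, 2.6]
finger_gap: -0.0002
grip_force: 1.3
```

Emit:
{"op": "carry_out", "data": {
  "steps": [
    [[0,0,0],[0,0,0.05],255],
    [[0,0,0],[0,0,0.1],255],
    [[0,0,0],[0,0,0.1],255],
    [[0,0,0],[0,0,0.1],255],
    [[0,0,0],[0,0,0.1],255],
    [[0,0,0],[0,0,0.1],255],
    [[0,0,0],[0,0,0.1],255],
    [[0,0,0],[0,0,0.1],255]
  ]
}}

```text
clock: 16.5
tcp_pos: [0.4817, -0.3505, 0.0491]
orientation: [0.0, 0.726, 0.687, -0.0]
wrist_force: [1.9, -2.0, 2.7]
finger_gap: -0.0003
grip_force: 1.3
```

Emit:
{"op": "carry_out", "data": {
  "steps": [
    [[0,0,0],[0,0,0.05],255],
    [[0,0,0],[0,0,0.1],255],
    [[0,0,0],[0,0,0.1],255],
    [[0,0,0],[0,0,0.1],255],
    [[0,0,0],[0,0,0.1],255],
    [[0,0,0],[0,0,0.1],255],
    [[0,0,0],[0,0,0.1],255],
    [[0,0,0],[0,0,0.1],255]
  ]
}}

```text
clock: 17.5
tcp_pos: [0.4817, -0.3505, 0.0483]
orientation: [0.0, 0.726, 0.687, -0.0]
wrist_force: [-0.0, -1.0, 4.0]
finger_gap: -0.0003
grip_force: 2.6
```

Emit:
{"op": "carry_out", "data": {
  "steps": [
    [[0,0,0],[0,0,-0.5],255],
    [[0,0,0],[0,0,-2],255],
    [[0,0,0],[0,0,-5],255],
    [[0,0,0],[0,0,-9],255],
    [[0,0,0],[0,0,-14],255],
    [[0,0,0],[0,-4,-17],255],
    [[0,0,0],[0,-8,-17],255],
    [[0,0,0],[0,-8,-17],255]
  ]
}}

```text
clock: 18.5
tcp_pos: [0.3995, -0.3453, 0.2193]
orientation: [-0.0, 0.727, 0.687, -0.0]
wrist_force: [0.5, 0.3, -0.1]
finger_gap: 0.0
grip_force: 0.0
```

```bash
python3 -c "
from h import *
rel(.481,-.352,.2); chk('top'); chk('scene')
im,d=env.read_camera('scene'); cv2.imwrite('pics/end.png',im[...,::-1])"
```

```text
18.5 tcp [ 0.3995 -0.3453  0.2193] go cm [-0.2   8.17  1.93] tilt [-6.e-04  3.e-04 -1.e+00] q6 0.76 F [ 0.5  0.3 -0.1] gap 0.0
top flange 107 [0.5785 0.3337 0.0495] z med 0.0492
top tee 110 [0.5596 0.0961 0.0493] z med 0.0492
top long 107 [ 0.4795 -0.3519  0.05  ] z med 0.0492
top short 105 [ 0.5655 -0.1006  0.0556] z med 0.0608
scene flange 98 [0.5827 0.3371 0.0479] z med 0.0497
scene tee 74 [0.5625 0.0982 0.0481] z med 0.0498
scene long 46 [ 0.4833 -0.3501  0.0482] z med 0.0497
scene short 85 [ 0.567  -0.1006  0.054 ] z med 0.0606
```

View pics/end.png

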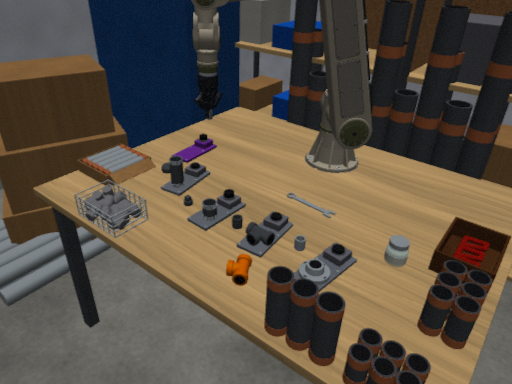

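The final view shows the arm clear at (207,95). The three wanted keys are down with tops at about 0.049 m, the short nipple's key at (229,197) is still up, and nothing else has moved.

```bash
python3 -c "
from workcell import env
print(env.hand_in())"
```

```text
the job is handed in; nothing more can be done
None
```

I pressed the flange, tee and longer-nipple keys fully down in that order, left the shorter nipple's key up, disturbed nothing else that I could see, and handed the job in; no verdict came back.

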